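Lay out a fridge repair kit on the parts counter

TASK

Lay out the repair kit on the black issue board: the red carton centred on the middle square, the black capacitor centred on the square in front of the blue bin, and the grey pressure switch centred on the square in front of the yellow bin, so that the carton sits between the two. The brass valve stands on the middle of the red carton's top. All four are upright and let go; leave the white carton and the copper coil where they are on the green mat.

Things in the scene. Friction and masses are not known exactly. Their poses are not given: they have to be found in the camera images.
- middle_square (a point): Centre of the middle white outlined square (78 mm outside, flat paint) on the black issue board, at the board's top surface, 4 mm above the counter. The fixed board, 250 x 325 mm, lies left or right of the robot and somewhat turned; its three squares are in a row, 110 mm apart centre to centre. Axes: y along the row, x level across it towards the bins, away from the robot, z up.
- blue_square (a point): Centre of the white outlined square (78 mm) at that end of the row where the blue stock bin stands, on the board's top surface, 4 mm above the counter. The fixed bin (96 mm wide, 110 mm deep, front wall 35 mm and back 70 mm high) stands behind the square as seen from the robot: its front wall begins 78 mm from this point. Either end of the row can be the blue one. Same axes as middle_square.
- yellow_square (a point): The same for the square at the other end of the row, where the yellow stock bin, of the same shape, stands.
- red_carton_center (a point): Centre (half-way up) of the loose red carton, 60 x 60 mm and 40 mm high, a pale tape strip across its flat top; x and y axes square to its sides, z up. About 0.12 kg. At the start it, like all loose things, stands on the fixed green mat (top 3 mm above the counter), on the other side from the board. The six loose things stand there in two rows of three, about 110 mm apart, in any order.
- capacitor_center (a point): Centre (35 mm above its foot) of the loose black motor capacitor: an upright cylinder of 40 mm diameter, 70 mm high, with two small brass blades that stand 6 mm above its black top. z up. About 0.09 kg.
- switch_center (a point): Centre (34 mm above its foot) of the loose grey pressure switch: an upright box, 46 x 46 mm and 60 mm high, with a green dial (28 mm diameter, 8 mm high) on top. x and y axes square to its sides, z up. About 0.16 kg.
- valve_center (a point): Centre (23 mm above its foot) of the loose brass valve: an upright cylinder of 34 mm diameter and 34 mm height with a narrower neck and steel cap (22 mm diameter) on top, 46 mm in all. z up. About 0.15 kg.
- white_carton_center (a point): Centre of the loose white carton, 60 x 60 x 40 mm, a bystander on the green mat.
- coil_center (a point): Centre of the loose copper coil, a ring of 58 mm outer and 36 mm inner diameter, 22 mm high, a bystander lying on the green mat.
There are look-alikes about, which are no part of the job. Leave any purple look-alike of the part that bears capacitor_center alone.

How it is judged:
By the outcome, as a careful person would: the job done as asked, in the order asked, and still so for the second after the job is handed in, with the robot touching nothing.
It also fails if it takes over 144 s, if anything falls off the work surface, if the arm or the gripper's body presses on something with over 40 N, if the wrist force passes 120 N, or if a joint passes its speed limit or range.

ROBOT

A 6-joint arm with a two-finger parallel gripper is mounted at the origin on the work surface. World frame = base frame: x ahead of the robot, y to its left, z up, the work surface at z = 0. Lengths are in mm, angles in degrees, forces in N, time in s.
With the tool pointing down it reaches from about 300 to 850 mm from the base axis. Payload 4.2 kg.
Tool frame: the origin (TCP) lies on the centre line of the jaws, within the pads' length; the fingertips stand 8 mm ahead of it and the grasp point (between the pads) lies 11 mm behind it; z points along the fingers, y is the line along which they close (so a half turn about z gives the same grasp; the last joint's range is limited). The gripper opens to 91 mm and grips with 3 to 60 N. Pads are 32 mm wide; open, the fingers measure 118 mm over their backs; the gripper's body (76 mm by 178 mm) begins 60 mm behind the grasp point.
Start: joints at [67.609, 18.312, 89.639, -0, 72.044, -1.146], TCP at [208.361, 535.937, 221.976] pointing down, gripper open.
Joint ranges: [-177.97, 177.97], [-48.28, 115.42], [12.27, 149.76], [-77.06, 257.06], [2.81, 150.46], [-146.56, 146.56]. Speed limits (degrees/s): [147.25, 147.25, 180, 180, 180, 180].

INTERFACE

Orientations are given as [roll, pitch, yaw] about the fixed x, y, z axes, in that order (R = Rz(yaw) Ry(pitch) Rx(roll)).
In Python, from workcell import telemetry, eyes, ticket gives the robot as it stands. The module is installed in compiled form; this text tells all that it offers.
- The arm moves only by the shell command python3 -m crank 'ROWS' [OPENING] [FORCE]. ROWS is JSON, a list of rows, each an object of numbers: "dx", "dy", "dz": the shift along the world's x, y, z normalised to -1 to 1, where 1 is 80 cm; "yaw": the turn about the world's z normalised to -1 to 1, where 1 is 5 degrees. A call has 1 to 10 rows; each row shifts and turns the commanded pose from where the row before left it; what a row does not reach is not made up. A row lasts 1/8 s, in which the tool goes at most 62.5 mm and 10.7 degrees, less where a joint would pass 70% of its speed; a pose out of reach is approached as far as the arm can. A call with a number of a shift or a turn outside -1 to 1 is refused whole. A call with a gripper value outside its range is refused whole. OPENING is the opening, from 0 (shut) to 1 (fully open), set as the call begins (- or left out, the last holds). The fingers move at their own pace and stop on an object; FORCE is the grip in N (left out, the last holds). Time passes only in rows, so rows that do not move let the fingers close. It gives the time, the measured TCP pose, the force, the opening and the grip force at its end, in the units of the state.
- telemetry.state(): the state, without advancing time (a new reading comes with each control period).
- eyes.grab_frame(name): name is "scene" or "top" or "wrist"; returns the picture (480x640x3 uint8, red, green, blue); there is no depth.
- eyes.calibration(name): a dict with "camera_matrix" (3x3 intrinsics, pixels), "world_from_camera" (4x4, takes a point from camera to world coordinates). Camera axes: x right, y down, z forward; pixel columns grow to the right and rows downward; lengths in mm; the calibration is good to about 2 mm. A picture is of the moment at which its call begins: read the wrist's pose just before it. calibration takes no time and is no camera call; for the wrist camera it gives the pose at the moment of the call.
- ticket.job_done(): hands the job in; it is judged then, once.
The state is a dict: "time_s": time; "qpos": joint angles; "qvel": joint speeds; "effort": joint torques, N m; "ee_pos": TCP position; "ee_rot": TCP orientation; "force": force on the tool from outside, world axes, zero at the start; "torque": the same for the moment, N m; "gripper_width": finger opening in mm; "gripper_force": force on a finger pad.
Only numpy, scipy, OpenCV 4.12 (cv2) and the standard library are available. Lean on these libraries where they do the work, as an engineer would, in place of code of your own. Each camera call takes 0.05 s, during which the arm holds its last target. There are 200 camera calls.

## Working session

There is one attempt and no reset: what is moved stays moved. The work goes in short steps, Python scripts to look and compute and a shell command to move; the robot and the scene stay as the last step left them, time stands still between calls to the robot, and variables do not carry over. Pictures are saved under pics/ and viewed, at most 14 in all, crops included, and the job is handed in when it is done.

```bash
mkdir -p pics; python3 - <<'E'
from workcell import telemetry, eyes
import cv2
for n in("top","scene"):
    cv2.imwrite(f"pics/{n}0.png",eyes.grab_frame(n)[:,:,::-1])
    c=eyes.calibration(n);print(n,c["camera_matrix"],c["world_from_camera"])
print(telemetry.state())
E
```

```text
top [[614.00735807   0.         321.36917773]
 [  0.         614.00735807 237.16369623]
 [  0.           0.           1.        ]] [[-2.34596316e-02 -9.81717089e-01  1.88894689e-01  3.00356929e+02]
 [-9.99718762e-01  2.23810388e-02 -7.84132975e-03  5.85580107e+01]
 [ 3.47030805e-03 -1.89025519e-01 -9.81966043e-01  1.53062653e+03]
 [ 0.00000000e+00  0.00000000e+00  0.00000000e+00  1.00000000e+00]]
scene [[495.39644629   0.         326.69561821]
 [  0.         495.39644629 242.72091463]
 [  0.           0.           1.        ]] [[-3.38360945e-01  8.00086297e-01 -4.95352186e-01  1.07452303e+03]
 [ 9.40914983e-01  2.95384029e-01 -1.65611804e-01  2.34985115e+02]
 [ 1.38153893e-02 -5.22120861e-01 -8.52759604e-01  8.89226118e+02]
 [ 0.00000000e+00  0.00000000e+00  0.00000000e+00  1.00000000e+00]]
{'time_s': 0.1, 'qpos': array([ 6.76096787e+01,  1.83472659e+01,  8.96981631e+01, -1.19831059e-03,
        7.20432920e+01, -1.14610388e+00]), 'qvel': array([ 0.05603426, -0.12397389, -0.20585314, -0.05602499, -0.04482669,
       -0.00134974]), 'effort': array([-9.35715507e-04, -4.13332808e+01, -2.32508075e+01,  7.28154019e-02,
        4.21057118e-02, -4.00549072e-05]), 'ee_pos': array([208.19253705, 535.52865455, 221.2199685 ]), 'ee_rot': array([-1.79911274e+02, -6.35451515e-04,  1.58756152e+02]), 'force': array([-0.35904839,  0.21408844, -0.05216244]), 'torque': array([0.02623449, 0.04337683, 0.0162259 ]), 'gripper_force': 0.0, 'gripper_width': 90.89991996141143}
```

View pics/top0.png

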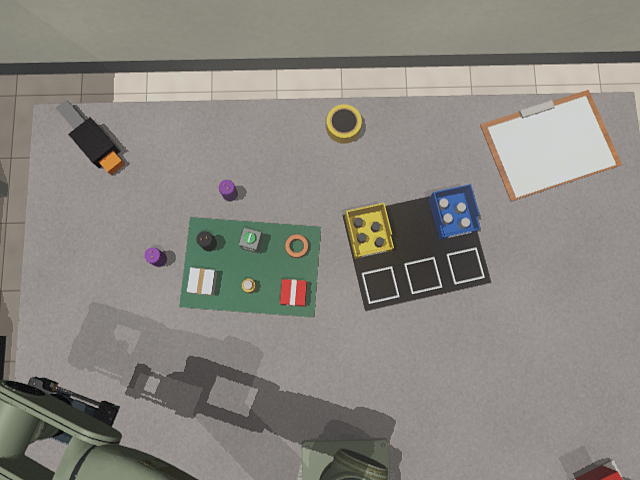

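View pics/scene0.png

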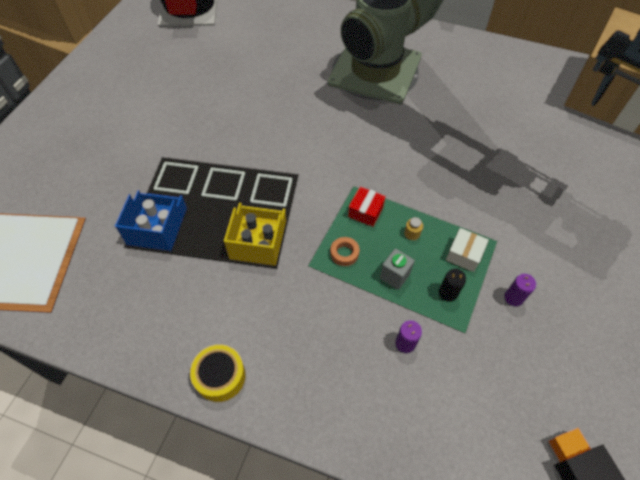

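The top view shows the capacitor at (206,240), switch (250,238), coil (297,245), white carton (201,281), valve (249,286) and red carton (293,292). The squares are yellow (380,285), middle (423,275) and blue (466,266). The scene view agrees: there are purple look-alikes off the mat, and the blue bin is on the robot's right.

```bash
cat > h.py <<'E'
import numpy as np, cv2
from workcell import telemetry, eyes
def plane(c,uv,z):
    K,T=np.array(c["camera_matrix"]),np.array(c["world_from_camera"])
    uv=np.atleast_2d(uv).astype(float)
    d=(T[:3,:3]@np.linalg.inv(K)@np.c_[uv,np.ones(len(uv))].T).T
    o=T[:3,3]; return (o+d*((z-o[2])/d[:,2:3]))[:,:2]
def proj(c,p):
    K,T=np.array(c["camera_matrix"]),np.array(c["world_from_camera"])
    q=K@np.linalg.inv(T)[:3]@np.r_[p,1]; return q[:2]/q[2]
def rect(c,mask,z,near,rad=30,ksz=1):
    """min-area rectangle, in world at height z, of mask pixels of the blob nearest `near`"""
    n,l,s,ce=cv2.connectedComponentsWithStats(mask.astype(np.uint8))
    ok=[i for i in range(1,n) if s[i,4]>25]
    i=min(ok,key=lambda i:np.hypot(*(ce[i]-near)))
    v,u=np.nonzero(l==i); P=plane(c,np.c_[u,v],z).astype(np.float32)
    (x,y),(w,h),a=cv2.minAreaRect(P); return np.round([x,y,w,h,a,s[i,4]],1)
E
python3 - <<'E'
from h import *
c=eyes.calibration("top"); f=cv2.imread("pics/top0.png"); hsv=cv2.cvtColor(f,cv2.COLOR_BGR2HSV)
H,S,V=[hsv[:,:,i].astype(int) for i in range(3)]
w=(S<60)&(V>150)
for n,p in(("yel",(380,285)),("mid",(423,275)),("blu",(466,266))): print(n,rect(c,w,4,p))
red=((H<8)|(H>172))&(S>150)&(V>110)
print("red",rect(c,cv2.morphologyEx(red.astype(np.uint8),cv2.MORPH_CLOSE,np.ones((9,9))),43,(293,292)))
for n,p,z in(("cap",(206,236),73),("sw",(250,237),71),("valve",(249,284),49),("coil",(297,245),25),("white",(201,281),43)): print(n,plane(c,p,z))
print(eyes.calibration("wrist"))
E
```

```text
yel [470.5 -97.2  79.   78.5  11.3 225. ]
mid [ 492.1 -205.2   78.9   78.2   11.4  218. ]
blu [ 513.8 -313.1   79.    78.    11.1  218. ]
red [452.6 118.9  59.6  60.   84.5 600. ]
cap [[589.96982737 325.60830386]]
sw [[585.47599429 219.56266001]]
valve [[473.92981769 224.58271365]]
coil [[571.49760243 107.68220302]]
white [[484.64884025 341.9136559 ]]
{'camera_matrix': array([[410.4685244 ,   0.        , 324.37487654],
       [  0.        , 410.4685244 , 233.8538523 ],
       [  0.        ,   0.        ,   1.        ]]), 'world_from_camera': array([[ 3.62610688e-01,  8.91701614e-01,  2.70890606e-01,
         1.31490398e+02],
       [ 9.31940637e-01, -3.46838271e-01, -1.05782145e-01,
         5.65906109e+02],
       [-3.70879817e-04,  2.90811701e-01, -9.56780235e-01,
         3.83031101e+02],
       [ 0.00000000e+00,  0.00000000e+00,  0.00000000e+00,
         1.00000000e+00]])}
```

```bash
python3 -m crank '[{"dx":0.031,"dy":-0.052,"yaw":-1},{"dx":0.031,"dy":-0.052,"yaw":-1},{"dx":0.031,"dy":-0.052,"yaw":-1},{"dx":0.031,"dy":-0.052,"yaw":-1},{"dx":0.031,"dy":-0.052,"yaw":-1},{"dx":0.031,"dy":-0.052,"yaw":-1},{"dx":0.031,"dy":-0.052,"yaw":-1},{"dx":0.03,"dy":-0.052,"yaw":-1},{"dx":0.03,"dy":-0.052,"yaw":-1},{"dx":0.03,"dy":-0.052,"yaw":-1}]' 1 20
python3 -m crank '[{"yaw":-1},{"yaw":-1},{"yaw":-1},{"yaw":-1},{"yaw":-0.85},{},{}]'
python3 - <<'E'
from h import *
c=eyes.calibration("wrist"); f=eyes.grab_frame("wrist")[:,:,::-1].copy(); cv2.imwrite("pics/w1.png",f)
hsv=cv2.cvtColor(f,cv2.COLOR_BGR2HSV);H,S,V=[hsv[:,:,i].astype(int) for i in range(3)]
red=((H<8)|(H>172))&(S>150)&(V>90)
p=proj(c,(452.6,118.9,43));print(p)
print("red",rect(c,cv2.morphologyEx(red.astype(np.uint8),cv2.MORPH_CLOSE,np.ones((25,25))),43,p))
for n,q in dict(cap=(590,325,73),sw=(585,220,71),valve=(474,224,49)).items():print(n,proj(c,q))
E
```

```text
[ 56.43124288 539.72557804]validation failed for argument at $[0]...
validation failed for argument at $[0]...
Traceback (most recent call last):
  File "h.py", line 15, in rect
    i=min(ok,key=lambda i:np.hypot(*(ce[i]-near)))
ValueError: min() iterable argument is empty
```

View pics/w1.png

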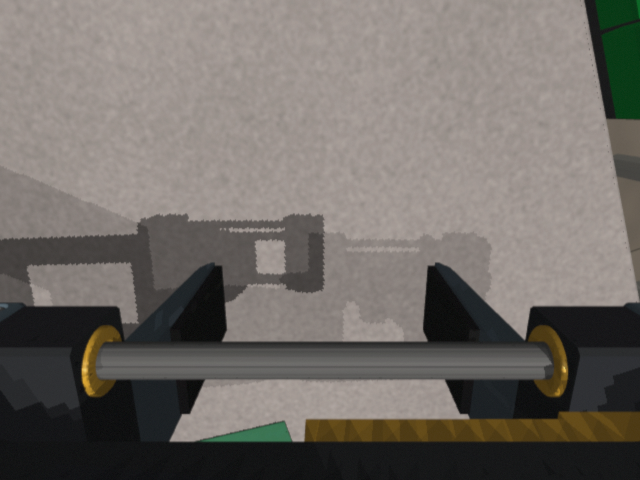

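The calls were refused and the arm didn't move, so the picture shows only the bare counter and the jaws. All four keys are probably required in each row.

```bash
python3 -m crank '[{"dx":0.031,"dy":-0.052,"dz":0,"yaw":-1},{"dx":0.031,"dy":-0.052,"dz":0,"yaw":-1},{"dx":0.031,"dy":-0.052,"dz":0,"yaw":-1},{"dx":0.031,"dy":-0.052,"dz":0,"yaw":-1},{"dx":0.031,"dy":-0.052,"dz":0,"yaw":-1}]' 1 20
```

```text
time_s: 0.78
ee_pos: [332.9, 326.5, 221.8]
ee_rot: [-180.0, 0.0, 133.6]
force: [0.0, -0.1, 0.0]
gripper_width: 91.2
gripper_force: 0.0
```

```bash
python3 -m crank '[{"dx":0.03,"dy":-0.052,"dz":0,"yaw":-1},{"dx":0.03,"dy":-0.052,"dz":0,"yaw":-1},{"dx":0.03,"dy":-0.052,"dz":0,"yaw":-1},{"dx":0.03,"dy":-0.052,"dz":0,"yaw":-1},{"dx":0.03,"dy":-0.052,"dz":0,"yaw":-1},{"dx":0,"dy":0,"dz":0,"yaw":-1},{"dx":0,"dy":0,"dz":0,"yaw":-1},{"dx":0,"dy":0,"dz":0,"yaw":-1},{"dx":0,"dy":0,"dz":0,"yaw":-1},{"dx":0,"dy":0,"dz":0,"yaw":-0.85}]'
cat > w.py <<'E'
import sys
from h import *
name=sys.argv[1]
s=telemetry.state(); c=eyes.calibration("wrist"); f=eyes.grab_frame("wrist")[:,:,::-1].copy(); cv2.imwrite(f"pics/{name}.png",f)
np.save(f"pics/{name}.npy",c,allow_pickle=True); print(s["ee_pos"].round(1),s["ee_rot"].round(2))
E
python3 w.py w2; python3 - <<'E'
from h import *
c=np.load("pics/w2.npy",allow_pickle=True).item();f=cv2.imread("pics/w2.png")
hsv=cv2.cvtColor(f,cv2.COLOR_BGR2HSV);H,S,V=[hsv[:,:,i].astype(int) for i in range(3)]
red=((H<8)|(H>172))&(S>150)&(V>90)
p=proj(c,(452.6,118.9,43));print(p)
for n,q in dict(cap=(590,325,73),sw=(585,220,71),valve=(474,224,49)).items():print(n,proj(c,q))
print("red",rect(c,cv2.morphologyEx(red.astype(np.uint8),cv2.MORPH_CLOSE,np.ones((25,25))),43,p))
E
```

```text
time_s: 2.02
ee_pos: [452.1, 119.9, 221.7]
ee_rot: [-180.0, 0.0, 84.4]
force: [-0.6, -0.0, -0.2]
gripper_width: 90.8
gripper_force: 0.0
[452.1 119.9 221.7] [-1.7997e+02  1.0000e-02  8.4360e+01]
[324.68015003 212.24115134]
cap [ 509.77105801 -114.26550881]
sw [496.79425841  65.48810427]
valve [339.03529882  78.2688985 ]
red [ 455.1  120.2   63.8   59.7   84.3 5152. ]
```

View pics/w2.png

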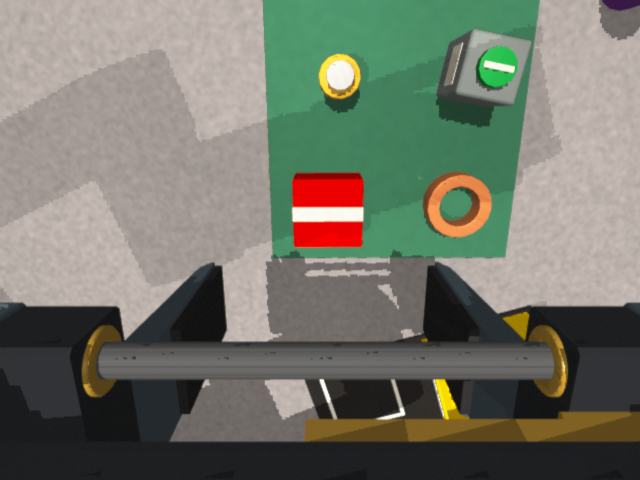

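The wrist view shows the red carton top at about (328,214), in line with the top camera (sides at 84.4°). The valve is at (340,75), the dial at (498,66) and the coil at (458,205). Next I go down and grip the carton.

```bash
python3 -m crank '[{"dx":0.0025,"dy":-0.0016,"dz":-0.07,"yaw":0},{"dx":0,"dy":0,"dz":-0.07,"yaw":0},{"dx":0,"dy":0,"dz":-0.06,"yaw":0},{"dx":0,"dy":0,"dz":-0.03,"yaw":0},{"dx":0,"dy":0,"dz":-0.025,"yaw":0},{"dx":0,"dy":0,"dz":0,"yaw":0}]'
python3 -m crank '[{"dx":0,"dy":0,"dz":0,"yaw":0},{"dx":0,"dy":0,"dz":0,"yaw":0},{"dx":0,"dy":0,"dz":0,"yaw":0},{"dx":0,"dy":0,"dz":0,"yaw":0},{"dx":0,"dy":0,"dz":0,"yaw":0},{"dx":0,"dy":0,"dz":0,"yaw":0}]' 0 20
```

```text
time_s: 2.82
ee_pos: [453.1, 118.4, 16.7]
ee_rot: [-179.8, 0.1, 84.6]
force: [-0.4, -0.5, -0.2]
gripper_width: 91.2
gripper_force: 0.0
time_s: 3.58
ee_pos: [454.7, 118.7, 18.6]
ee_rot: [179.9, -0.0, 84.5]
force: [-0.9, -0.7, 6.5]
gripper_width: 60.2
gripper_force: 20.0
```

```bash
python3 -m crank '[{"dx":0,"dy":0,"dz":0.03,"yaw":0},{"dx":0,"dy":0,"dz":0.06,"yaw":0},{"dx":0.0059,"dy":-0.0506,"dz":0.03,"yaw":0.42},{"dx":0.0059,"dy":-0.0506,"dz":0.03,"yaw":0.42},{"dx":0.0059,"dy":-0.0506,"dz":0,"yaw":0.42},{"dx":0.0059,"dy":-0.0506,"dz":0,"yaw":0.42},{"dx":0.0059,"dy":-0.0506,"dz":0,"yaw":0.42},{"dx":0.0059,"dy":-0.0506,"dz":0,"yaw":0.42},{"dx":0.0059,"dy":-0.0506,"dz":0,"yaw":0.42},{"dx":0.0059,"dy":-0.0506,"dz":0,"yaw":0.42}]'
python3 -m crank '[{"dx":0,"dy":0,"dz":0,"yaw":0},{"dx":0,"dy":0,"dz":0,"yaw":0}]'
python3 w.py w3; python3 - <<'E'
from h import *
c=np.load("pics/w3.npy",allow_pickle=True).item();f=cv2.imread("pics/w3.png")
hsv=cv2.cvtColor(f,cv2.COLOR_BGR2HSV);H,S,V=[hsv[:,:,i].astype(int) for i in range(3)]
w=(S<60)&(V>150)
p=proj(c,(470.5,-97.2-39,4));print(p)
print("yel",rect(c,w,4,p))
E
```

```text
time_s: 4.82
ee_pos: [491.7, -206.4, 137.4]
ee_rot: [-180.0, -0.0, 101.4]
force: [0.2, 0.4, -1.7]
gripper_width: 60.3
gripper_force: 20.0
time_s: 5.08
ee_pos: [491.5, -204.6, 137.4]
ee_rot: [-179.9, -0.1, 101.3]
force: [-0.6, 0.6, -0.3]
gripper_width: 60.1
gripper_force: 20.0
[ 491.5 -204.6  137.4] [-1.7993e+02 -8.0000e-02  1.0127e+02]
[313.61432445 127.21710042]
yel [ 471.8  -99.6   78.6   77.7   11.3 3286. ]
```

View pics/w3.png

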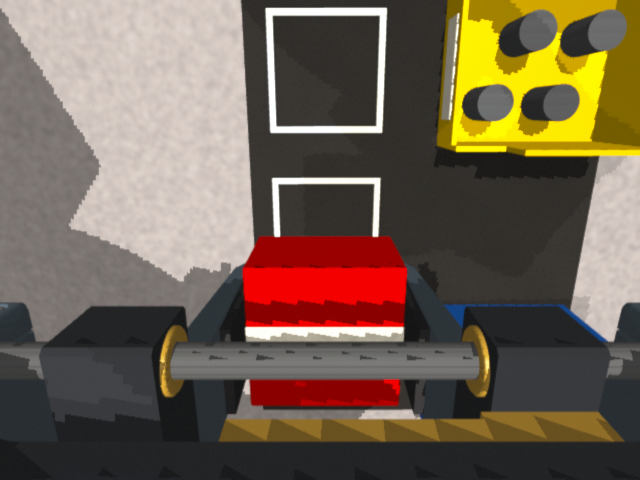

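The yellow square is at (327,70), with the middle square partly hidden by the held carton. The wrist puts it about 2 mm from the top camera, so I use the average and then check in the top view.

```bash
python3 -m crank '[{"dx":0.0014,"dy":-0.002,"dz":-0.05,"yaw":0},{"dx":0,"dy":0,"dz":-0.05,"yaw":0},{"dx":0,"dy":0,"dz":-0.025,"yaw":0},{"dx":0,"dy":0,"dz":-0.016,"yaw":0},{"dx":0,"dy":0,"dz":-0.0055,"yaw":0},{"dx":0,"dy":0,"dz":0,"yaw":0},{"dx":0,"dy":0,"dz":0,"yaw":0}]'
python3 -m crank '[{"dx":0,"dy":0,"dz":0,"yaw":0},{"dx":0,"dy":0,"dz":0,"yaw":0},{"dx":0,"dy":0,"dz":0,"yaw":0},{"dx":0,"dy":0,"dz":0,"yaw":0}]' 1
python3 -m crank '[{"dx":0,"dy":0,"dz":0.02,"yaw":0},{"dx":0,"dy":0,"dz":0.06,"yaw":0},{"dx":0,"dy":0,"dz":0.07,"yaw":0},{"dx":-0.007,"dy":0.068,"dz":0,"yaw":0},{"dx":-0.007,"dy":0.068,"dz":0,"yaw":0},{"dx":-0.007,"dy":0.068,"dz":0,"yaw":0},{"dx":-0.007,"dy":0.068,"dz":0,"yaw":0},{"dx":0,"dy":0.068,"dz":0,"yaw":0},{"dx":0,"dy":0.068,"dz":0,"yaw":0},{"dx":0,"dy":0,"dz":0,"yaw":0}]'
cat > t.py <<'E'
import sys
from h import *
c=eyes.calibration("top"); f=eyes.grab_frame("top")[:,:,::-1].copy(); cv2.imwrite(f"pics/{sys.argv[1]}.png",f)
cv2.imwrite(f"pics/{sys.argv[1]}z.png",cv2.resize(f[170:330,170:500],None,fx=2.4,fy=2.4,interpolation=cv2.INTER_CUBIC))
hsv=cv2.cvtColor(f,cv2.COLOR_BGR2HSV);H,S,V=[hsv[:,:,i].astype(int) for i in range(3)]
red=((H<8)|(H>172))&(S>150)&(V>110)
print("mid 492.1 -205.2 red",rect(c,cv2.morphologyEx(red.astype(np.uint8),cv2.MORPH_CLOSE,np.ones((9,9))),44,proj(c,(492,-205,44))))
E
python3 t.py t1
```

```text
time_s: 6.0
ee_pos: [493.9, -207.0, 21.6]
ee_rot: [179.9, 0.1, 101.3]
force: [0.4, 0.4, -2.3]
gripper_width: 60.2
gripper_force: 20.0
time_s: 6.5
ee_pos: [493.3, -206.8, 20.8]
ee_rot: [180.0, 0.0, 101.3]
force: [0.0, 0.7, 0.8]
gripper_width: 91.1
gripper_force: 0.0
time_s: 7.75
ee_pos: [471.0, 122.7, 141.9]
ee_rot: [179.9, -0.0, 101.6]
force: [0.6, -0.8, -0.7]
gripper_width: 91.3
gripper_force: 0.0
mid 492.1 -205.2 red [ 491.6 -204.3   59.    65.    11.2  628. ]
```

View pics/t1z.png

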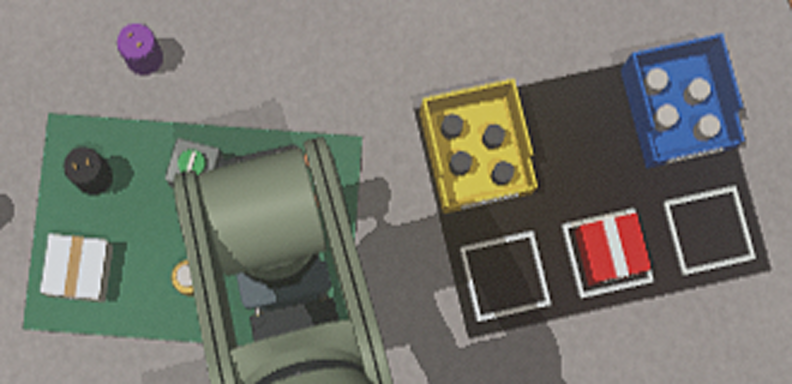

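The carton sits squarely in the middle square, within about 1–2 mm. Next I look at the switch and capacitor from above.

```bash
python3 -m crank '[{"dx":0.0363,"dy":0.031,"dz":0.025,"yaw":-0.85},{"dx":0.0363,"dy":0.031,"dz":0.025,"yaw":-0.85},{"dx":0.0363,"dy":0.031,"dz":0.025,"yaw":-0.85},{"dx":0.0363,"dy":0.031,"dz":0.025,"yaw":-0.85},{"dx":0,"dy":0,"dz":0,"yaw":0},{"dx":0,"dy":0,"dz":0,"yaw":0},{"dx":0,"dy":0,"dz":0,"yaw":0}]'
python3 w.py w4; python3 - <<'E'
from h import *
c=np.load("pics/w4.npy",allow_pickle=True).item()
for n,q in dict(cap=(590,325.6,73),sw=(585.5,219.6,71),valve=(474,224.6,49)).items():print(n,proj(c,q))
E
```

```text
time_s: 8.68
ee_pos: [586.0, 217.3, 220.3]
ee_rot: [-179.9, 0.1, 84.2]
force: [-0.7, -0.9, -0.4]
gripper_width: 91.4
gripper_force: 0.0
[586.  217.3 220.3] [-1.799e+02  6.000e-02  8.425e+01]
cap [314.50361735  71.77890207]
sw [323.40170301 217.13776051]
valve [190.42497848 217.76117958]
```

View pics/w4.png

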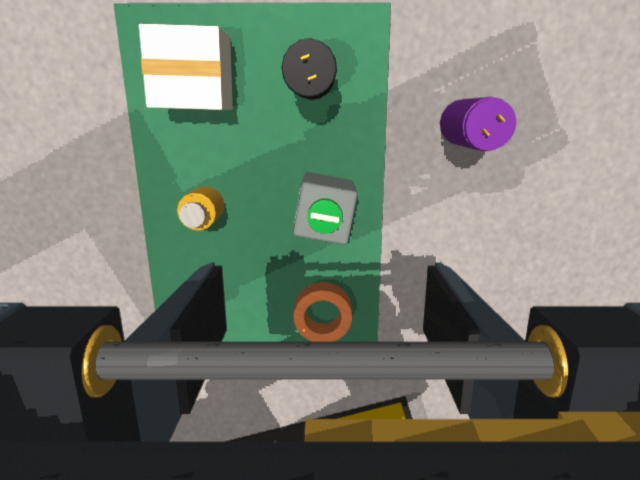

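```bash
python3 - <<'E'
from h import *
c=np.load("pics/w4.npy",allow_pickle=True).item();f=cv2.imread("pics/w4.png")
hsv=cv2.cvtColor(f,cv2.COLOR_BGR2HSV);H,S,V=[hsv[:,:,i].astype(int) for i in range(3)]
m=(V<70); m[:,:270]=0;m[:,350:]=0;m[110:]=0
print("cap",rect(c,m,73,(309,67)))
print("dial",rect(c,(H>45)&(H<75)&(S>150)&(V>120),71,(325,216)))
g=(S<40)&(V>95)&(V<190); g[:160]=0;g[260:]=0;g[:,:285]=0;g[:,370:]=0
print("box",rect(c,g,63,(325,216)))
print(f[235,310],f[183,330],hsv[235,310],hsv[183,330])
print("valve cap", plane(c,(192,215),49))
E
```

```text
cap [588.2 319.6  38.2  24.8  13.  352. ]
dial [586.4 220.3  27.4  25.9  84.2 698. ]
box [ 586.4  220.7   45.3   45.2   73.6 2055. ]
[148 156 150] [84 89 85] [ 53  13 156] [54 14 89]
valve cap [[475.77361895 226.81632566]]
```

```bash
python3 - <<'E'
from h import *
c=np.load("pics/w4.npy",allow_pickle=True).item();f=cv2.imread("pics/w4.png")
print(plane(c,[(309,67),(305,57),(312,77.5),(308.5,67)],73), plane(c,[(305,57),(312,77.5)],79).mean(0))
hsv=cv2.cvtColor(f,cv2.COLOR_BGR2HSV);m=(hsv[:,:,1]<90)&(hsv[:,:,2]<95);m[:,:270]=0;m[:,350:]=0;m[98:]=0
print(rect(c,cv2.morphologyEx(m.astype(np.uint8),cv2.MORPH_CLOSE,np.ones((9,9))),73,(309,67)))
E
```

```text
[[586.50063818 329.09277035]
 [584.45198591 335.80555753]
 [587.83892894 322.03381629]
 [586.15224239 329.12795369]] [586.30403987 328.35041256]
[ 586.4  328.1   37.9   37.9   84.2 2548. ]
```

```bash
python3 -m crank '[{"dx":0.0006,"dy":0.0694,"dz":0,"yaw":0},{"dx":0,"dy":0.0694,"dz":0,"yaw":0},{"dx":0,"dy":0,"dz":-0.07,"yaw":0},{"dx":0,"dy":0,"dz":-0.07,"yaw":0},{"dx":0,"dy":0,"dz":-0.05,"yaw":0},{"dx":0,"dy":0,"dz":-0.029,"yaw":0},{"dx":0,"dy":0,"dz":0,"yaw":0}]'
python3 -m crank '[{"dx":0,"dy":0,"dz":0,"yaw":0},{"dx":0,"dy":0,"dz":0,"yaw":0},{"dx":0,"dy":0,"dz":0,"yaw":0},{"dx":0,"dy":0,"dz":0,"yaw":0},{"dx":0,"dy":0,"dz":0,"yaw":0},{"dx":0,"dy":0,"dz":0,"yaw":0},{"dx":0,"dy":0,"dz":0,"yaw":0}]' 0 20
```

```text
time_s: 9.6
ee_pos: [585.7, 328.5, 43.4]
ee_rot: [-179.8, 0.2, 84.3]
force: [0.0, 0.3, 0.1]
gripper_width: 91.4
gripper_force: 0.0
time_s: 10.48
ee_pos: [587.4, 329.9, 45.6]
ee_rot: [-180.0, 0.0, 84.3]
force: [-0.2, -0.1, 1.3]
gripper_width: 39.8
gripper_force: 20.0
```

```bash
python3 -m crank '[{"dx":0,"dy":0,"dz":0.03,"yaw":0},{"dx":0,"dy":0,"dz":0.06,"yaw":0},{"dx":0,"dy":0,"dz":0.07,"yaw":0},{"dx":-0.0083,"dy":-0.0732,"dz":0,"yaw":0.31},{"dx":-0.0083,"dy":-0.0732,"dz":0,"yaw":0.31},{"dx":-0.0083,"dy":-0.0732,"dz":0,"yaw":0.31},{"dx":-0.0083,"dy":-0.0732,"dz":0,"yaw":0.31},{"dx":-0.0083,"dy":-0.0732,"dz":0,"yaw":0.31},{"dx":-0.0083,"dy":-0.0732,"dz":0,"yaw":0.31},{"dx":-0.0083,"dy":-0.0732,"dz":0,"yaw":0.31}]'
python3 -m crank '[{"dx":-0.0083,"dy":-0.0732,"dz":0,"yaw":0.31},{"dx":-0.0083,"dy":-0.0732,"dz":0,"yaw":0.31},{"dx":-0.0083,"dy":-0.0732,"dz":0,"yaw":0.31},{"dx":-0.0083,"dy":-0.0732,"dz":0,"yaw":0.31},{"dx":0,"dy":0,"dz":0,"yaw":0},{"dx":0,"dy":0,"dz":0,"yaw":0}]'
```

```text
time_s: 11.72
ee_pos: [540.5, -81.9, 173.6]
ee_rot: [180.0, 0.0, 95.2]
force: [0.5, -0.1, -1.8]
gripper_width: 39.4
gripper_force: 20.0
time_s: 12.48
ee_pos: [514.1, -313.8, 173.2]
ee_rot: [-180.0, -0.1, 101.3]
force: [-0.1, 0.2, -0.1]
gripper_width: 39.5
gripper_force: 20.0
```

```bash
python3 -m crank '[{"dx":0,"dy":0,"dz":-0.06,"yaw":0},{"dx":0,"dy":0,"dz":-0.05,"yaw":0},{"dx":0,"dy":0,"dz":-0.03,"yaw":0},{"dx":0,"dy":0,"dz":-0.0135,"yaw":0},{"dx":0,"dy":0,"dz":-0.0045,"yaw":0},{"dx":0,"dy":0,"dz":0,"yaw":0},{"dx":0,"dy":0,"dz":0,"yaw":0}]'
python3 -m crank '[{"dx":0,"dy":0,"dz":0,"yaw":0},{"dx":0,"dy":0,"dz":0,"yaw":0},{"dx":0,"dy":0,"dz":0,"yaw":0},{"dx":0,"dy":0,"dz":0,"yaw":0}]' 1
python3 -m crank '[{"dx":0,"dy":0,"dz":0.03,"yaw":0},{"dx":0,"dy":0,"dz":0.06,"yaw":0},{"dx":0,"dy":0,"dz":0.07,"yaw":0},{"dx":0.011,"dy":0.067,"dz":0,"yaw":-0.7},{"dx":0.011,"dy":0.067,"dz":0,"yaw":-0.7},{"dx":0.011,"dy":0.067,"dz":0,"yaw":-0.7},{"dx":0.011,"dy":0.067,"dz":0,"yaw":-0.7},{"dx":0.011,"dy":0.067,"dz":0,"yaw":-0.7},{"dx":0.011,"dy":0.067,"dz":0,"yaw":-0.7},{"dx":0.011,"dy":0.067,"dz":0,"yaw":-0.7}]'
python3 t.py t2
```

```text
time_s: 13.35
ee_pos: [515.1, -314.6, 48.3]
ee_rot: [179.9, 0.1, 101.4]
force: [-0.5, -0.6, -1.3]
gripper_width: 39.3
gripper_force: 20.0
time_s: 13.85
ee_pos: [514.5, -314.3, 47.2]
ee_rot: [180.0, 0.0, 101.4]
force: [-0.5, 0.5, 0.1]
gripper_width: 76.6
gripper_force: 0.0
time_s: 15.1
ee_pos: [576.2, 62.6, 175.3]
ee_rot: [180.0, -0.0, 76.7]
force: [1.7, 0.5, -0.5]
gripper_width: 91.2
gripper_force: 0.0
mid 492.1 -205.2 red [ 492.2 -207.2   59.2   59.    11.1  577. ]
```

View pics/t2z.png

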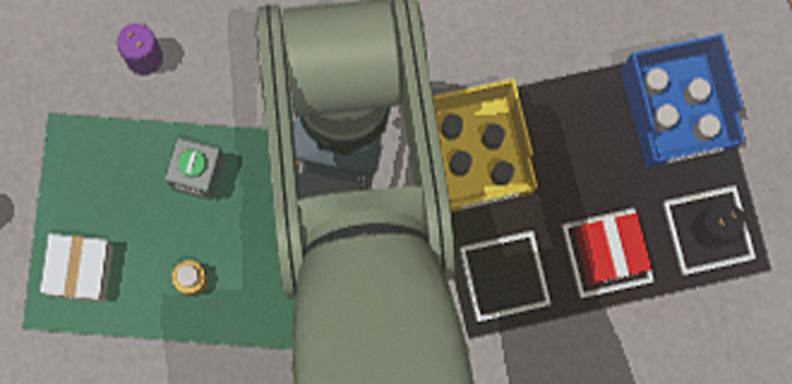

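The capacitor stands in the blue square, and only its blades at (728,218) are clear against the board. Next is the switch.

```bash
python3 -m crank '[{"dx":0.0045,"dy":0.066,"dz":0,"yaw":-0.2},{"dx":0.0045,"dy":0.066,"dz":0,"yaw":-0.2},{"dx":0.004,"dy":0.066,"dz":0,"yaw":-0.22},{"dx":0,"dy":0,"dz":-0.05,"yaw":0},{"dx":0,"dy":0,"dz":-0.06,"yaw":0},{"dx":0,"dy":0,"dz":-0.04,"yaw":0},{"dx":0,"dy":0,"dz":-0.019,"yaw":0},{"dx":0,"dy":0,"dz":0,"yaw":0},{"dx":0,"dy":0,"dz":0,"yaw":0}]'
python3 - <<'E'
from h import *
c=eyes.calibration("top"); print("cap",plane(c,(170+728/2.4,170+218/2.4),79))
E
```

```text
time_s: 16.27
ee_pos: [587.6, 219.6, 41.5]
ee_rot: [179.9, -0.1, 73.7]
force: [-0.3, -0.0, 0.7]
gripper_width: 91.1
gripper_force: 0.0
cap [[ 513.67256074 -315.07890075]]
```

```bash
python3 -m crank '[{"dx":0,"dy":0.001,"dz":0,"yaw":0},{"dx":0,"dy":0,"dz":0,"yaw":0},{"dx":0,"dy":0,"dz":0,"yaw":0},{"dx":0,"dy":0,"dz":0,"yaw":0},{"dx":0,"dy":0,"dz":0,"yaw":0},{"dx":0,"dy":0,"dz":0,"yaw":0}]' 0 25
python3 -m crank '[{"dx":0,"dy":0,"dz":0.03,"yaw":0},{"dx":0,"dy":0,"dz":0.06,"yaw":0},{"dx":0,"dy":0,"dz":0.06,"yaw":0},{"dx":-0.0242,"dy":-0.0663,"dz":0,"yaw":0.923},{"dx":-0.0242,"dy":-0.0663,"dz":0,"yaw":0.923},{"dx":-0.0242,"dy":-0.0663,"dz":0,"yaw":0.923},{"dx":-0.0242,"dy":-0.0663,"dz":0,"yaw":0.923},{"dx":-0.0242,"dy":-0.0663,"dz":0,"yaw":0.923},{"dx":-0.0242,"dy":-0.0663,"dz":0,"yaw":0.923}]'
python3 -m crank '[{"dx":0,"dy":0,"dz":0,"yaw":0},{"dx":0,"dy":0,"dz":0,"yaw":0}]'
```

```text
time_s: 17.02
ee_pos: [586.4, 220.1, 40.0]
ee_rot: [180.0, 0.0, 73.8]
force: [-0.0, -0.6, -0.1]
gripper_width: 46.2
gripper_force: 25.0
time_s: 18.15
ee_pos: [469.3, -99.6, 159.8]
ee_rot: [180.0, 0.0, 101.6]
force: [1.3, 0.0, -1.7]
gripper_width: 45.9
gripper_force: 25.0
time_s: 18.4
ee_pos: [470.3, -97.9, 159.9]
ee_rot: [180.0, -0.0, 101.4]
force: [-0.4, -0.0, -1.6]
gripper_width: 46.1
gripper_force: 25.0
```

```bash
python3 -m crank '[{"dx":0.0008,"dy":0,"dz":-0.06,"yaw":0},{"dx":0,"dy":0,"dz":-0.045,"yaw":0},{"dx":0,"dy":0,"dz":-0.025,"yaw":0},{"dx":0,"dy":0,"dz":-0.0135,"yaw":0},{"dx":0,"dy":0,"dz":-0.0045,"yaw":0},{"dx":0,"dy":0,"dz":0,"yaw":0},{"dx":0,"dy":0,"dz":0,"yaw":0}]'
python3 -m crank '[{"dx":0,"dy":0,"dz":0,"yaw":0},{"dx":0,"dy":0,"dz":0,"yaw":0},{"dx":0,"dy":0,"dz":0,"yaw":0},{"dx":0,"dy":0,"dz":0,"yaw":0}]' 1
python3 -m crank '[{"dx":0,"dy":0,"dz":0.03,"yaw":0},{"dx":0,"dy":0,"dz":0.06,"yaw":0},{"dx":0,"dy":0,"dz":0.06,"yaw":0},{"dx":0.0009,"dy":0.0674,"dz":0,"yaw":0},{"dx":0.0009,"dy":0.0674,"dz":0,"yaw":0},{"dx":0.0009,"dy":0.0674,"dz":0,"yaw":0},{"dx":0.0009,"dy":0.0674,"dz":0,"yaw":0},{"dx":0.0009,"dy":0.0674,"dz":0,"yaw":0},{"dx":0.0009,"dy":0.0674,"dz":0,"yaw":0},{"dx":0,"dy":0,"dz":0,"yaw":0}]'
python3 t.py t3; python3 w.py w5; python3 -c "
import cv2,numpy as np
a=cv2.imread('pics/t3z.png');b=cv2.resize(cv2.imread('pics/w5.png'),None,fx=.3,fy=.3)
a[:b.shape[0],-b.shape[1]:]=b;cv2.imwrite('pics/m.png',a)"
```

```text
time_s: 19.27
ee_pos: [471.6, -98.2, 42.3]
ee_rot: [179.9, 0.0, 101.4]
force: [-0.2, 0.3, -2.1]
gripper_width: 46.1
gripper_force: 25.0
time_s: 19.77
ee_pos: [471.0, -98.2, 41.7]
ee_rot: [180.0, 0.0, 101.4]
force: [0.2, 0.0, -0.0]
gripper_width: 83.1
gripper_force: 0.0
time_s: 21.02
ee_pos: [475.1, 228.5, 161.4]
ee_rot: [180.0, -0.0, 101.7]
force: [0.3, -0.1, 0.5]
gripper_width: 91.1
gripper_force: 0.0
mid 492.1 -205.2 red [ 491.5 -204.    59.    65.5   11.3  633. ]
[474.8 226.5 161.2] [-1.7997e+02  3.0000e-02  1.0163e+02]
```

View pics/m.png

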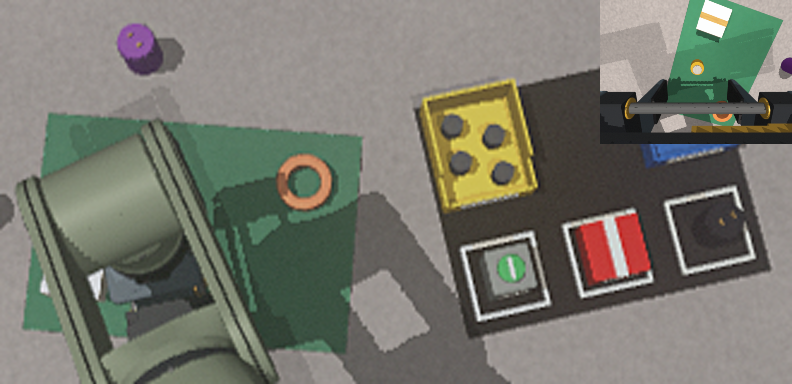

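The switch sits in the yellow square and the valve is at about (323,230) in the wrist view. I refine its position before gripping.

```bash
python3 - <<'E'
from h import *
c=np.load("pics/w5.npy",allow_pickle=True).item();f=cv2.imread("pics/w5.png")
hsv=cv2.cvtColor(f,cv2.COLOR_BGR2HSV);H,S,V=[hsv[:,:,i].astype(int) for i in range(3)]
m=(S<60)&(V>150);m[:200]=0;m[260:]=0;m[:,:290]=0;m[:,360:]=0
print("cap",rect(c,m,49,(323,230)))
m=(S>90)&(H>12)&(H<32);print("body",rect(c,m,37,(323,230)))
c=eyes.calibration("top");f=cv2.imread("pics/t3.png");print("dial",plane(c,(170+511/2.4,170+267/2.4),72))
E
```

```text
cap [474.6 227.2  20.8  20.2  57.4 685. ]
body [ 473.8  230.2   32.7   38.9   11.6 1204. ]
dial [[470.45581088 -97.4561013 ]]
```

```bash
python3 -m crank '[{"dx":0,"dy":0,"dz":-0.07,"yaw":0},{"dx":0,"dy":0,"dz":-0.06,"yaw":0},{"dx":0,"dy":0,"dz":-0.03,"yaw":0},{"dx":0,"dy":0,"dz":-0.0165,"yaw":0},{"dx":0,"dy":0,"dz":-0.005,"yaw":0},{"dx":0,"dy":0,"dz":0,"yaw":0},{"dx":0,"dy":0,"dz":0,"yaw":0}]'
python3 -m crank '[{"dx":0,"dy":0,"dz":0,"yaw":0},{"dx":0,"dy":0,"dz":0,"yaw":0},{"dx":0,"dy":0,"dz":0,"yaw":0},{"dx":0,"dy":0,"dz":0,"yaw":0},{"dx":0,"dy":0,"dz":0,"yaw":0},{"dx":0,"dy":0,"dz":0,"yaw":0},{"dx":0,"dy":0,"dz":0,"yaw":0}]' 0 25
```

```text
time_s: 22.0
ee_pos: [476.0, 225.6, 17.4]
ee_rot: [179.9, -0.0, 101.4]
force: [0.4, 0.6, 0.1]
gripper_width: 91.2
gripper_force: 0.0
time_s: 22.88
ee_pos: [475.1, 225.3, 16.3]
ee_rot: [-180.0, 0.0, 101.4]
force: [-0.6, 0.6, 0.6]
gripper_width: 33.4
gripper_force: 25.0
```

```bash
python3 -m crank '[{"dx":0,"dy":0,"dz":0.05,"yaw":0},{"dx":0,"dy":0,"dz":0.07,"yaw":0},{"dx":0.0027,"dy":-0.0676,"dz":0.06,"yaw":0},{"dx":0.0027,"dy":-0.0676,"dz":0,"yaw":0},{"dx":0.0027,"dy":-0.0676,"dz":0,"yaw":0},{"dx":0.0027,"dy":-0.0676,"dz":0,"yaw":0},{"dx":0.0027,"dy":-0.0676,"dz":0,"yaw":0},{"dx":0.0027,"dy":-0.0676,"dz":0,"yaw":0},{"dx":0.0027,"dy":-0.0676,"dz":0,"yaw":0},{"dx":0.0027,"dy":-0.0676,"dz":0,"yaw":0}]'
python3 -m crank '[{"dx":0,"dy":0,"dz":-0.03,"yaw":0},{"dx":0,"dy":0,"dz":0,"yaw":0},{"dx":0,"dy":0,"dz":0,"yaw":0}]'
```

```text
time_s: 24.12
ee_pos: [491.8, -201.6, 153.5]
ee_rot: [-180.0, -0.0, 101.4]
force: [0.8, 0.8, -1.8]
gripper_width: 33.3
gripper_force: 25.0
time_s: 24.5
ee_pos: [492.3, -199.5, 130.1]
ee_rot: [180.0, -0.0, 101.5]
force: [1.1, 0.3, -1.1]
gripper_width: 33.2
gripper_force: 25.0
```

```bash
python3 -m crank '[{"dx":0.0003,"dy":-0.0098,"dz":0,"yaw":0},{"dx":0,"dy":0,"dz":-0.04,"yaw":0},{"dx":0,"dy":0,"dz":-0.03,"yaw":0},{"dx":0,"dy":0,"dz":0,"yaw":0},{"dx":0,"dy":0,"dz":0,"yaw":0}]'
```

```text
time_s: 25.12
ee_pos: [493.5, -208.1, 75.1]
ee_rot: [179.9, 0.1, 101.5]
force: [0.3, 0.0, -1.8]
gripper_width: 33.4
gripper_force: 25.0
```

```bash
python3 -m crank '[{"dx":-0.0005,"dy":0.0006,"dz":-0.012,"yaw":0},{"dx":0,"dy":0,"dz":-0.006,"yaw":0},{"dx":0,"dy":0,"dz":-0.003,"yaw":0},{"dx":0,"dy":0,"dz":0,"yaw":0},{"dx":0,"dy":0,"dz":0,"yaw":0}]'
python3 -m crank '[{"dx":0,"dy":0,"dz":0,"yaw":0},{"dx":0,"dy":0,"dz":0,"yaw":0},{"dx":0,"dy":0,"dz":0,"yaw":0},{"dx":0,"dy":0,"dz":0,"yaw":0}]' 1
python3 -m crank '[{"dx":0,"dy":0,"dz":0.02,"yaw":0},{"dx":0,"dy":0,"dz":0.06,"yaw":0},{"dx":0,"dy":0,"dz":0.07,"yaw":0},{"dx":0,"dy":0.07,"dz":0,"yaw":0},{"dx":0,"dy":0.07,"dz":0,"yaw":0},{"dx":0,"dy":0.07,"dz":0,"yaw":0},{"dx":0,"dy":0.07,"dz":0,"yaw":0},{"dx":0,"dy":0.07,"dz":0,"yaw":0},{"dx":0,"dy":0.07,"dz":0,"yaw":0},{"dx":0,"dy":0,"dz":0,"yaw":0}]'
python3 t.py t4; python3 - <<'E'
from h import *
a=cv2.imread("pics/t4.png")[225:330,340:500];a=cv2.resize(a,None,fx=3,fy=3,interpolation=2)
s=eyes.grab_frame("scene")[140:330,90:520,::-1];s=cv2.resize(s,None,fx=1.8,fy=1.3)[:260]
o=np.zeros((600,790,3),np.uint8);o[:a.shape[0],:a.shape[1]]=a;s=cv2.resize(eyes.grab_frame("scene")[150:300,90:330,::-1],None,fx=1.8,fy=1.8);o[320:320+s.shape[0],:s.shape[1]]=s
cv2.imwrite("pics/fin.png",o)
E
```

```text
time_s: 25.75
ee_pos: [492.0, -207.2, 57.3]
ee_rot: [180.0, -0.0, 101.4]
force: [-1.4, 0.5, 2.6]
gripper_width: 33.5
gripper_force: 25.0
time_s: 26.25
ee_pos: [492.2, -207.3, 57.0]
ee_rot: [180.0, 0.0, 101.4]
force: [-1.1, -0.6, -0.1]
gripper_width: 70.8
gripper_force: 0.0
time_s: 27.5
ee_pos: [491.9, 131.9, 177.0]
ee_rot: [180.0, -0.0, 101.8]
force: [-1.0, 0.1, 0.5]
gripper_width: 91.1
gripper_force: 0.0
mid 492.1 -205.2 red [ 491.6 -204.3   59.    65.    11.2  444. ]
```

View pics/fin.png

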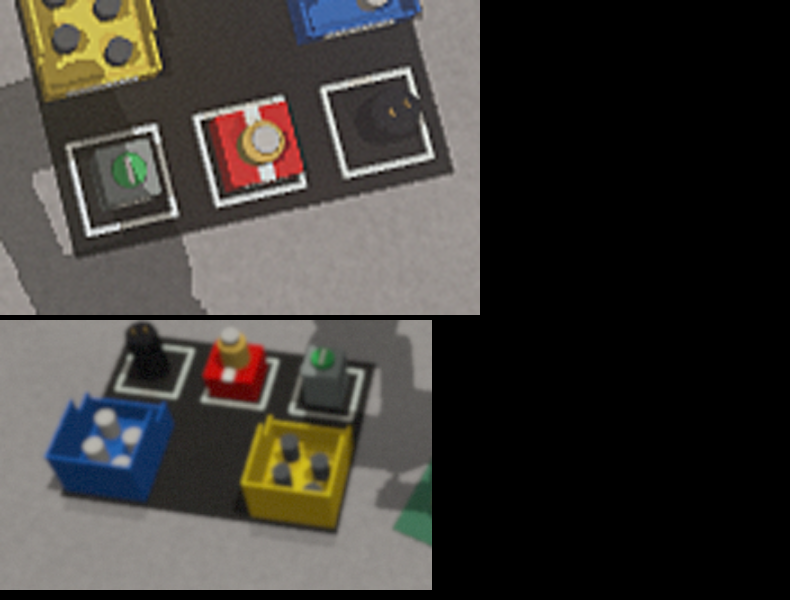

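Both views show the carton, capacitor and switch upright in their squares, with the valve upright on the carton. I do one last check of the valve's cap position and hand in.

```bash
python3 - <<'E'
from h import *
from workcell import ticket
p=plane(eyes.calibration("top"),(428.3,271.3),90)[0];print(p)
if np.hypot(*(p-[492.1,-207]))<5: print(ticket.job_done())
E
```

```text
[ 489.5069046  -203.89735484]
the job is handed in; nothing more can be done
None
```

The job is handed in after about 28 s of robot time. The carton, capacitor and switch stand upright, within about 2 mm of their squares' centres. The valve is upright on the carton about 4 mm off the middle in a rough last reading, and the white carton and coil were left alone.

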